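Close the draft shield and tare the balance

TASK

The empty weighing dish stands on the pan of the laboratory balance, ready to be tared. With the fingertips, gently push the balance's sliding glass top cover fully shut by its black finger catch, then lightly press the blue tare key on the right of the keypad all the way down, let it come back up and take the hand away. Press no other key, keep off the pan and the dish, and leave the jar, the flask and the spatula beside the balance where they are.

Things in the scene. Friction and masses are not known exactly. Their poses are not given: they have to be found in the camera images.
- balance: White laboratory balance, fixed, 200 mm wide (y), 300 deep (x). Origin: centre of its footprint at bench height; x from its front (keypad, robot side) to its back, z up. Keypad panel slopes up 12 degrees from x = -150 mm (36 mm high) to -35 mm (60 high). Glass draft shield behind it: x = -27 to 144, y = -88 to 88 mm, its rails and front bar reach 158 mm high.
- cover (a joint): Sliding glass top cover of the draft shield: 0 = fully shut (rubber stop), grows in m as it opens to the balance's back (+x), at most 0.10; starts part open. About 1 N of friction; stays where left; cannot be lifted off. 152 mm wide, 158 long, upper face 155 mm above the bench; its finger catch is near its front edge, so flat glass lies behind the catch.
- catch (a point): Middle of the upright rear face (facing the balance's +x) of the cover's black finger catch, 163.5 mm above the bench. Face 70 mm wide (y), from the glass (155 mm above the bench) up to 172 mm; the catch's front is a ramp. Pushing this face to the balance's front (-x) shuts the cover. Moves with the cover.
- tare_top (a point): Centre of the top of the blue tare key at the right of the keypad (balance x = -109, y = -62 mm, 52 mm above the bench). Key 44 mm wide (y) by 22, standing 7 mm above the panel and sloping with it; it moves along the point's z axis, the panel's normal, 12 degrees from vertical, leaning to the balance's front.
- tare (a joint): Stroke of the blue tare key: 0 = up, 0.004 m = fully down. Springs back; 1.5 N to start it, rising to 6 N to hold it fully down.
- mode (a joint): Stroke of the grey mode key, same make, 26 mm wide, at balance y = +4 mm in the same row as the tare key: 0 = up, 0.004 = down. To be left alone.
- power (a joint): Stroke of the red power key, same make, 30 mm wide, at balance y = +64 mm in the same row: 0 = up, 0.004 = down. To be left alone.
- pan: Round steel weighing pan inside the draft shield, 90 mm across; origin 10 mm below its top face (72 mm above the bench), at balance x = 60 mm, y = 0. Not to be touched.
- dish: Loose white weighing dish, 60 mm across, 14 mm high, on the pan; origin at the centre of its underside. Not to be touched.
- jar: Loose amber reagent jar with white cap, 62 mm across, 95 mm high, upright on the bench beside the balance; origin at the centre of its underside.
- flask: Loose empty clear culture flask lying flat on the bench beside the balance, blue cap, 148 mm long along its x (cap end +x), 82 mm wide, 36 mm high; origin on its underside, 74 mm from both ends.
- spatula: Loose steel micro-spatula lying on the bench beside the balance, 175 mm long along its x, 6 mm thick; origin at bench height, near its middle.

How it is judged:
By the outcome, as a careful person would: the job done as asked, in the order asked, and still so for the second after the job is handed in, with the robot touching nothing.
It also fails if it takes over 48 s, if anything falls off the work surface, if the arm or the gripper's body presses on something with over 40 N, if the wrist force passes 120 N, or if a joint passes its speed limit or range.

ROBOT

A 6-joint arm with a two-finger parallel gripper is mounted at the origin on the work surface. World frame = base frame: x ahead of the robot, y to its left, z up, the work surface at z = 0. Lengths are in m, angles in rad, forces in N, time in s.
With the tool pointing down it reaches from about 0.275 to 0.775 m from the base axis. Payload 14.6 kg.
Tool frame: the origin (TCP) lies at the very end of the fingers, on their centre line; the grasp point (between the pads) lies manip.pinch_z behind it (manip.pinch_z is the distance from the TCP to the grasp point, in m); z points along the fingers, y is the direction in which the jaws open and shut (so a half turn about z gives the same grasp; the last joint's range is limited). The gripper opens to 85 mm and grips with 20 to 120 N. Pads are 22 mm wide; open, the fingers measure 114 mm over their backs; the gripper's body (76 mm by 85 mm) begins 54 mm behind the grasp point. The pads swing forward as they close: fully open they stand 13 mm farther back than shut.
Start: joints at [1.031, 0.263, -0.048, 1.259, 0, 1.415], TCP at [0.197, 0.487, 0.231] pointing down, gripper open.
Joint ranges: [-2.65, 2.65], [-0.89, 1.7], [-1.18, 1.37], [-2.13, 2.11], [-1.35, 1.29], [-3.14, 3.14]. Speed limits (rad/s): [1.89, 1.89, 2.57, 2.79, 3.14, 3.14].

INTERFACE

Orientations are given as a rotation vector (axis times angle).
In Python, from rig import manip gives the robot as it stands.
- The arm moves only by the tool carry_out, never from a script. Its argument "series" is a list that holds one entry, the list of rows, each a list of 5 numbers: the shift along the world's x, y, z in mm, then the turn about the world's z in degrees, then the finger opening in mm, from 0 to 85.4. A call has exactly 8 rows; each row shifts and turns the commanded pose from where the row before left it; what a row does not reach is not made up. A row lasts 1/12 s, in which the tool goes at most 41.7 mm and 7.16 degrees, less where a joint would pass 70% of its speed; a pose out of reach is approached as far as the arm can. A call is refused whole if a number of a shift passes 41.7 or a number of a turn 7.16, either way. A call with a gripper value outside its range is refused whole. The fingers move at their own pace and stop on an object; the grip force is fixed at half the most. Time passes only in rows, so rows that do not move let the fingers close, or fill a call up. It gives the time, the measured TCP pose, the force and the opening at its end, in the units of the state.
- manip.state(): the state, without advancing time (a new reading comes with each control period).
- manip.snapshot(name): name is "side" or "top" or "wrist"; returns a dict with "color" (420x560x3 uint8, red, green, blue), "fx", "fy", "cx", "cy" (pixels), "T" (4x4, takes a point from camera to world coordinates). Camera axes: x right, y down, z forward; pixel columns grow to the right and rows downward; lengths in m; the calibration is good to about 2 mm. A picture is of the moment at which its call begins. There is no depth.
- manip.close_job(): hands the job in, once; it reports no verdict.
The state is a dict: "t": time; "joints": joint angles; "dq": joint speeds; "effort": joint torques, N m; "eef_pos": TCP position; "orientation": TCP orientation; "force": force on the tool from outside, world axes, zero at the start; "ft_torque": the same for the moment, N m; "width": finger opening in m.
Only numpy, scipy, OpenCV 4.12 (cv2) and the standard library are available. Lean on these libraries where they do the work, as an engineer would, in place of code of your own. Each camera call takes 0.05 s, during which the arm holds its last target.

## Working session

There is one attempt and no reset: what is moved stays moved. The work goes in short steps, Python scripts to look and compute and a tool call to move; the robot and the scene stay as the last step left them, time stands still between calls to the robot, and variables do not carry over. Pictures are saved under pics/ and viewed, and the job is handed in when it is done.

Besides the shell and the picture viewer there is one more tool, called after "Request:" by a JSON object that holds its "op" and its "data", one argument or row to a line. carry_out: Moves the arm, as the interface text tells. Its arguments: {"type":"object","properties":{"series":{"type":"array","items":{"type":"array","items":{"type":"array","items":{"type":"number"}}}}},"required":["series"]}

```bash
mkdir -p pics
python3 - <<'E'
from rig import manip
import cv2
s=manip.state();print(s, manip.pinch_z)
for n in("side","top","wrist"):
    d=manip.snapshot(n);cv2.imwrite(f"pics/{n}0.png",d["color"][:,:,::-1]);print(n,d["fx"],d["cx"],d["cy"],d["T"].round(4).tolist())
E
```

```text
{'t': 0.0, 'joints': array([ 1.03068025e+00,  2.63544315e-01, -4.89341016e-02,  1.25938818e+00,
       -3.76476896e-06,  1.41550765e+00]), 'dq': array([-4.84962197e-06, -6.07061301e-04, -1.43094849e-03, -1.12592763e-03,
       -2.24187948e-04,  8.96376624e-04]), 'effort': array([ 3.70317372e-03, -6.37605214e+01,  3.84562933e+01,  1.37549415e-02,
        1.46847669e-04,  5.41854902e-06]), 'eef_pos': array([0.19694572, 0.48637093, 0.23081504]), 'orientation': array([-6.00693235e-01, -3.08326135e+00,  1.58239824e-03]), 'force': array([-0.39974829,  1.09952309, -0.16456476]), 'ft_torque': array([ 0.0508972 , -0.02393792,  0.03050543]), 'width': 0.08565987644959693} 0.0187
side 504.9319311614558 268.97443586135364 205.07423497000488 [[0.7571, -0.3256, 0.5664, 0.0112], [-0.6533, -0.3756, 0.6574, -0.6408], [-0.0013, -0.8677, -0.497, 0.6359], [0.0, 0.0, 0.0, 1.0]]
top 459.40237607785076 274.9968999424666 206.70758114839768 [[-0.0209, -0.9819, 0.1881, 0.429], [-0.9996, 0.0166, -0.0244, 0.0143], [0.0209, -0.1885, -0.9819, 0.9973], [0.0, 0.0, 0.0, 1.0]]
wrist 316.3134444368557 273.8100415018991 208.48507905940707 [[0.3751, 0.8905, 0.2576, 0.1321], [0.927, -0.3601, -0.1051, 0.5141], [-0.0009, 0.2782, -0.9605, 0.3731], [0.0, 0.0, 0.0, 1.0]]
```

View pics/top0.png

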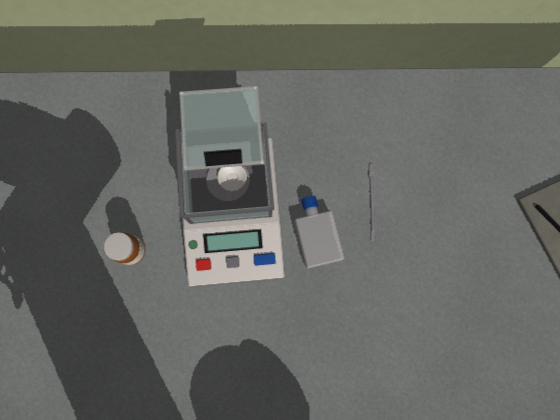

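View pics/side0.png

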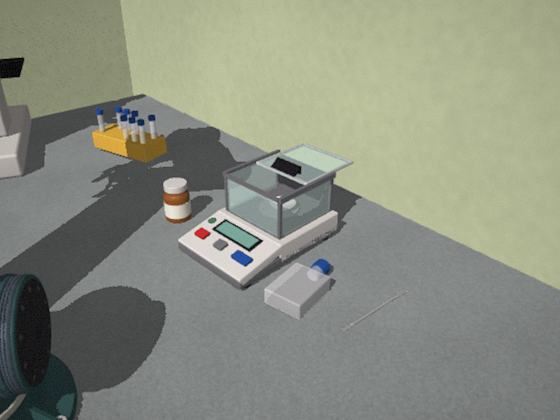

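Run:
```python
import cv2
a=cv2.imread("pics/top0.png")[100:330,150:430];cv2.imwrite("pics/topc.png",cv2.resize(a,None,fx=2.6,fy=2.6,interpolation=cv2.INTER_CUBIC))
```

```text
(no output)
```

View pics/topc.png

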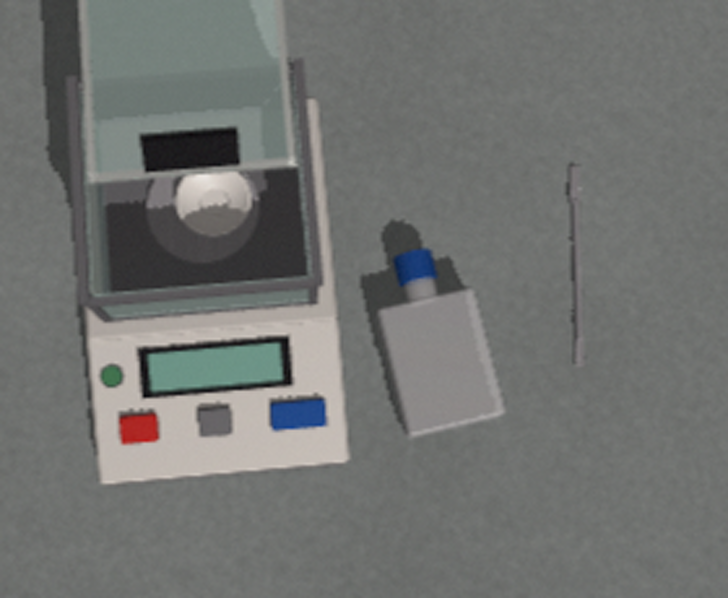

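Run:
```python
import cv2
a=cv2.imread("pics/side0.png")[130:310,150:370];cv2.imwrite("pics/sidec.png",cv2.resize(a,None,fx=3.3,fy=3.3,interpolation=cv2.INTER_CUBIC))
```

```text
(no output)
```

View pics/sidec.png

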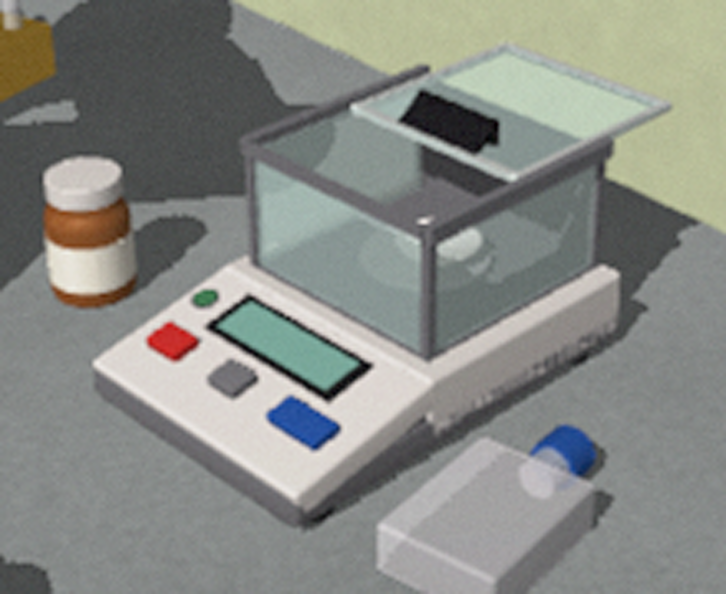

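```bash
cat > fit.py <<'E'
import numpy as np, json
from rig import manip
from scipy.optimize import least_squares
C={}
for n in("side","top"):
    d=manip.snapshot(n);C[n]=(d["fx"],d["fy"],d["cx"],d["cy"],np.linalg.inv(d["T"]))
def proj(n,P):
    fx,fy,cx,cy,Ti=C[n];p=Ti[:3,:3]@P+Ti[:3,3];return np.array([fx*p[0]/p[2]+cx,fy*p[1]/p[2]+cy])
T=lambda u,v:(u/2.6+150,v/2.6+100)
S=lambda u,v:(u/3.3+150,v/3.3+130)
K=[("top",T(298,413),(-109,-62,52)),("top",T(215,420),(-109,4,52)),("top",T(139,427),(-109,64,52)),
("top",T(103,483),(-150,100,36)),("top",T(348,461),(-150,-100,36)),
("side",S(304,421),(-109,-62,52)),("side",S(233,377),(-109,4,52)),("side",S(173,340),(-109,64,52)),
("side",S(428,228),(-27,-88,158)),("side",S(245,145),(-27,88,158))]
O=[("top",T(140,135),(0,35,172)),("top",T(238,128),(0,-35,172)),("side",S(420,90),(0,35,172)),("side",S(498,122),(0,-35,172))]
def B(q,p):
    c,s=np.cos(q[2]),np.sin(q[2]);x,y,z=np.array(p)/1000
    return np.array([q[0]+c*x-s*y,q[1]+s*x+c*y,z])
def f(q):
    r=[proj(n,B(q,p))-uv for n,uv,p in K]
    r+=[proj(n,B(q,(p[0]+q[3]*1000,p[1],p[2])))-uv for n,uv,p in O]
    return np.array(r).ravel()
r=least_squares(f,[.55,.1,0,.08],loss="soft_l1");q=r.x
print(q,np.degrees(q[2]));print(f(q).reshape(-1,2).round(1).tolist())
for nm,p in(("tare",(-109,-62,52)),("catch",(q[3]*1000,0,163.5)),("shut catch",None)):
    if p: print(nm,B(q,p).round(4))
print("cover back/front dirs",np.cos(q[2]),np.sin(q[2]))
E
python3 fit.py
```

```text
[0.60681516 0.08213451 0.06912123 0.08920448] 3.960354600524159
[[0.8, -0.4], [0.6, -0.2], [0.4, -0.3], [-1.1, 0.2], [1.5, -0.1], [-0.6, -1.2], [-0.6, -1.2], [-0.6, -1.2], [0.7, 0.7], [-2.5, -2.4], [0.7, 0.0], [0.4, -0.3], [-0.2, -0.2], [-0.4, -0.3]]
tare [0.5024 0.0128 0.052 ]
catch [0.6958 0.0883 0.1635]
cover back/front dirs 0.9976120789333028 0.0690661998836882
```

Request:
{"op": "carry_out", "data": {
  "series": [
    [[21.5,-16.5,2,1.1,0],[21.5,-16.5,2,1.1,0],[21.5,-16.5,2,1.1,0],[21.5,-16.5,2,1.1,0],[21.5,-16.5,2,1.1,0],[21.5,-16.5,2,1.1,0],[21.5,-16.5,2,1.1,0],[21.5,-16.5,2,1.1,0]]
  ]
}}

```text
t: 0.92
eef_pos: [0.37, 0.3536, 0.2474]
orientation: [0.361, 3.121, 0.0]
force: [-0.4, 0.7, -0.1]
width: 0.0004
```

Request:
{"op": "carry_out", "data": {
  "series": [
    [[21.5,-16.5,0,1.1,0],[21.5,-16.5,0,1.1,0],[21.5,-16.5,0,1.1,0],[21.5,-16.5,0,1.1,0],[21.5,-16.5,0,1.1,0],[21.5,-16.5,0,1.1,0],[21.5,-16.5,0,1.1,0],[21.5,-16.5,0,1.1,0]]
  ]
}}

```text
t: 1.58
eef_pos: [0.542, 0.2216, 0.2472]
orientation: [-0.121, -3.139, 0.0]
force: [-0.3, 1.0, 0.3]
width: 0.0002
```

Request:
{"op": "carry_out", "data": {
  "series": [
    [[21.5,-16.5,0,1.1,0],[21.5,-16.5,0,1.1,0],[21.5,-16.5,0,1.1,0],[21.5,-16.5,0,1.1,0],[21.5,-16.5,0,1.1,0],[21.5,-16.5,0,1.1,0],[21.5,-16.5,0,1.1,0],[0,0,0,0,0]]
  ]
}}

```text
t: 2.25
eef_pos: [0.6943, 0.1039, 0.2455]
orientation: [0.087, -3.139, 0.001]
force: [-0.3, -0.2, 0.3]
width: 0.0002
```

Request:
{"op": "carry_out", "data": {
  "series": [
    [[6,-3.5,0,0.2,0],[6,-3.5,0,0.2,0],[6,-3.5,0,0.2,0],[7,-3.5,0,0.2,0],[0,0,-15,0,0],[0,0,-15,0,0],[0,0,-15,0,0],[0,0,0,0,0]]
  ]
}}

```text
t: 2.92
eef_pos: [0.7156, 0.0934, 0.1998]
orientation: [0.112, -3.136, -0.0]
force: [0.4, -0.3, 0.3]
width: 0.0005
```

Run:
```python
from rig import manip
import cv2
for n,b in(("side",(200,120,380,250)),("top",(160,60,300,220)),("wrist",(0,0,560,420))):
    d=manip.snapshot(n);a=d["color"][b[1]:b[3],b[0]:b[2],::-1];k=min(4,590/a.shape[0],790/a.shape[1]);cv2.imwrite(f"pics/{n}1.png",cv2.resize(a,None,fx=k,fy=k,interpolation=cv2.INTER_CUBIC));print(n,k)
s=manip.state();print(s["t"],s["eef_pos"],s["orientation"],s["force"])
```

```text
side 4
top 3.6875
wrist 1.4047619047619047
3.0667 [0.71670807 0.09336286 0.20335734] [-1.11738801e-01  3.13877515e+00 -3.43683468e-05] [0.25351664 0.98885005 0.77589727]
```

View pics/side1.png

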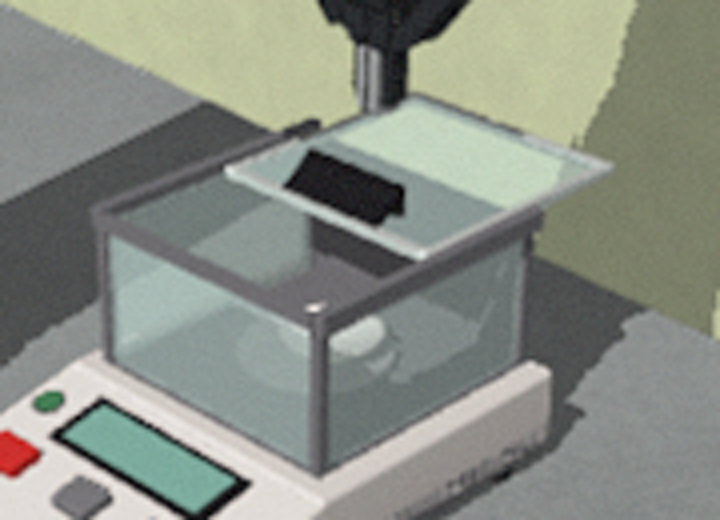

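View pics/wrist1.png

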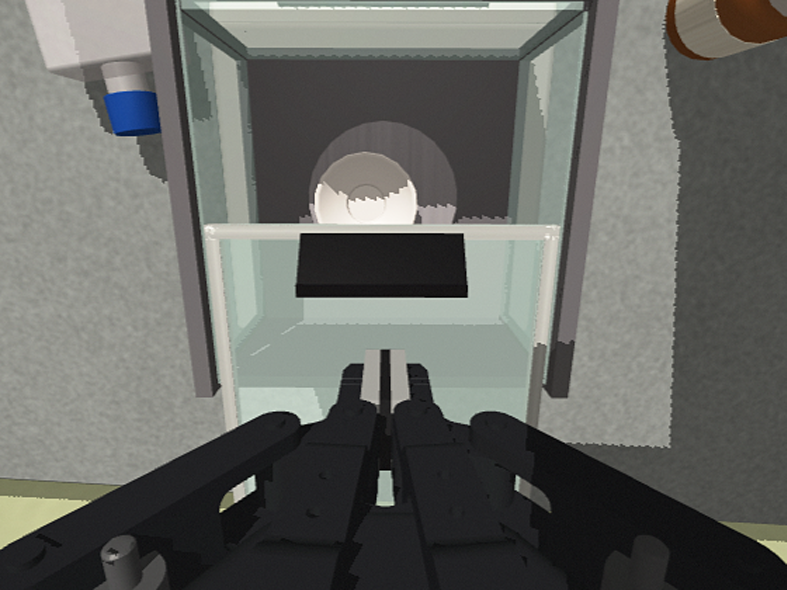

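Request:
{"op": "carry_out", "data": {
  "series": [
    [[1,0,-10,0,0],[0,0,-10,0,0],[0,0,-8,0,0],[0,0,-6,0,0],[0,0,-4,0,0],[0,0,0,0,0],[0,0,0,0,0],[0,0,0,0,0]]
  ]
}}

```text
t: 3.73
eef_pos: [0.7178, 0.0931, 0.1648]
orientation: [-0.111, 3.139, -0.0]
force: [0.7, 1.0, 0.2]
width: 0.0002
```

Run:
```python
from rig import manip
import cv2
for n,b in(("side",(200,120,380,250)),("wrist",(0,0,560,420))):
    d=manip.snapshot(n);a=d["color"][b[1]:b[3],b[0]:b[2],::-1];k=min(4,590/a.shape[0],790/a.shape[1]);cv2.imwrite(f"pics/{n}2.png",cv2.resize(a,None,fx=k,fy=k,interpolation=cv2.INTER_CUBIC))
s=manip.state();print(s["t"],s["eef_pos"],s["orientation"],s["force"])
```

```text
3.8333 [0.71779526 0.09309788 0.16472809] [-1.11028794e-01  3.13891430e+00 -6.64632099e-05] [ 0.4198491   0.08474037 -0.22837707]
```

View pics/side2.png

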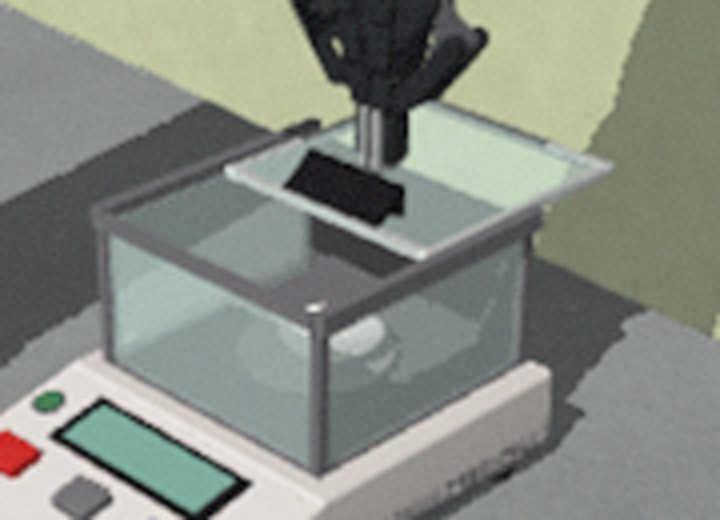

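View pics/wrist2.png

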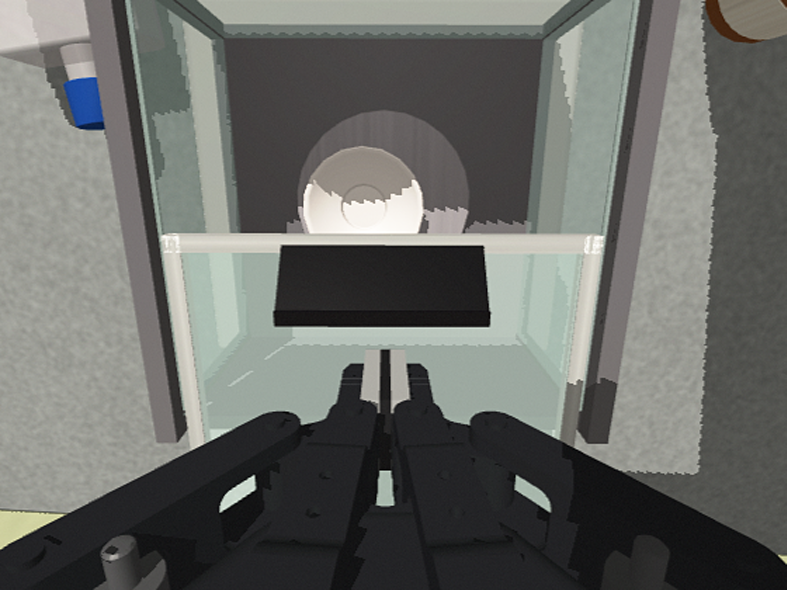

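Request:
{"op": "carry_out", "data": {
  "series": [
    [[-2,-0.1,-1,0,0],[-3,-0.2,-1,0,0],[-3,-0.2,0,0,0],[-3,-0.2,0,0,0],[-3,-0.2,0,0,0],[-3,-0.2,0,0,0],[-3,-0.2,0,0,0],[-3,-0.2,0,0,0]]
  ]
}}

```text
t: 4.5
eef_pos: [0.6943, 0.0916, 0.1624]
orientation: [-0.111, 3.139, -0.0]
force: [0.3, -0.5, -0.6]
width: 0.0002
```

Request:
{"op": "carry_out", "data": {
  "series": [
    [[-4,-0.3,0,0,0],[-4,-0.3,0,0,0],[-4,-0.3,0,0,0],[-4,-0.3,0,0,0],[-4,-0.3,0,0,0],[-4,-0.3,0,0,0],[-4,-0.3,0,0,0],[-4,-0.3,0,0,0]]
  ]
}}

```text
t: 5.17
eef_pos: [0.6622, 0.0892, 0.1623]
orientation: [-0.111, 3.14, 0.0]
force: [1.7, 0.3, 0.6]
width: 0.0002
```

```bash
cat > snap.py <<'E'
from rig import manip
import cv2,sys
i=sys.argv[1]
for n,b in(("side",(180,130,370,270)),("wrist",(0,0,560,420))):
    if n not in sys.argv[2:]: continue
    d=manip.snapshot(n);a=d["color"][b[1]:b[3],b[0]:b[2],::-1];k=min(4,590/a.shape[0],790/a.shape[1]);cv2.imwrite(f"pics/{n}{i}.png",cv2.resize(a,None,fx=k,fy=k,interpolation=cv2.INTER_CUBIC))
s=manip.state();print(s["t"],s["eef_pos"],s["orientation"],s["force"])
E
python3 snap.py 3 side wrist
```

```text
5.2667 [0.66188306 0.08910544 0.16244439] [ 1.11009172e-01 -3.13929843e+00  3.24386321e-04] [-0.28094102 -0.06083052 -0.16910314]
```

View pics/side3.png

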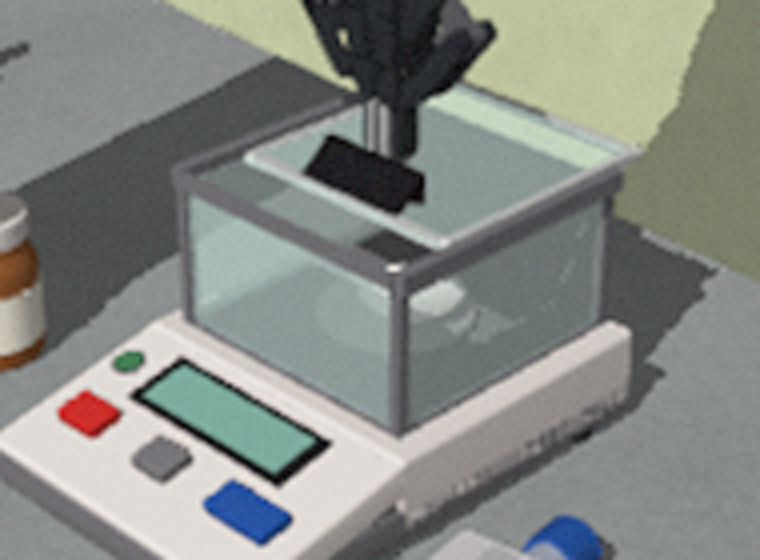

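View pics/wrist3.png

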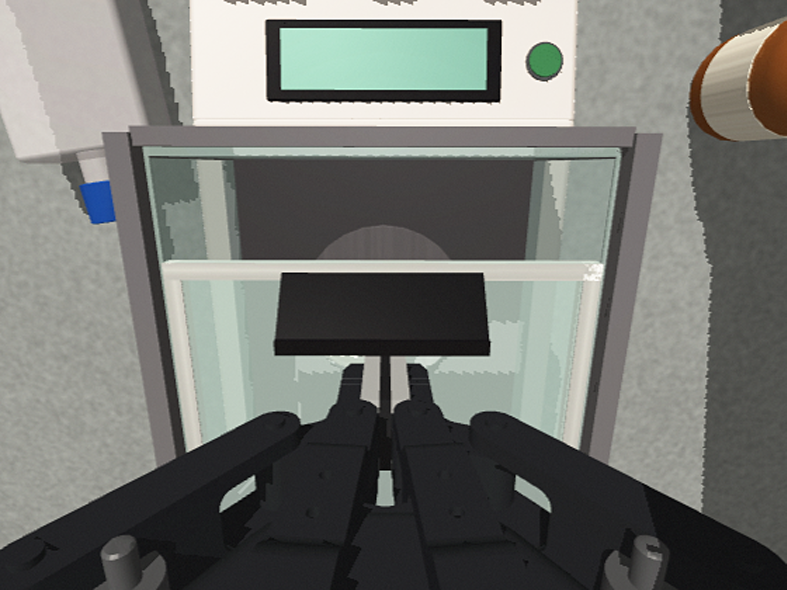

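Request:
{"op": "carry_out", "data": {
  "series": [
    [[-4,-0.3,0,0,0],[-4,-0.3,0,0,0],[-4,-0.3,0,0,0],[-4,-0.3,0,0,0],[-4,-0.3,0,0,0],[-4,-0.3,0,0,0],[-4,-0.3,0,0,0],[-2,-0.1,0,0,0]]
  ]
}}

```text
t: 5.93
eef_pos: [0.632, 0.087, 0.1623]
orientation: [0.111, -3.139, 0.0]
force: [1.4, -0.5, -1.1]
width: -0.0002
```

```bash
python3 snap.py 4 wrist
```

```text
5.9833 [0.63181871 0.08696468 0.16236696] [ 1.11100324e-01 -3.13929274e+00  1.19837539e-04] [ 0.3261405  -0.10750452 -0.46286868]
```

View pics/wrist4.png

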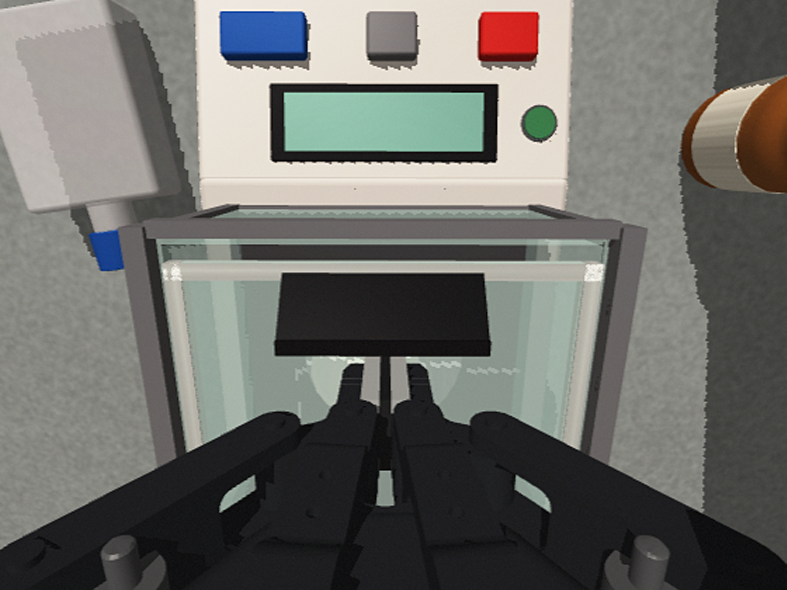

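Request:
{"op": "carry_out", "data": {
  "series": [
    [[-1.5,-0.1,0,0,0],[-1.5,-0.1,0,0,0],[-1,-0.1,0,0,0],[-1,-0.1,0,0,0],[-0.5,0,0,0,0],[-0.5,0,0,0,0],[-0.5,0,0,0,0],[-0.5,0,0,0,0]]
  ]
}}

```text
t: 6.65
eef_pos: [0.6256, 0.0865, 0.1623]
orientation: [-0.111, 3.14, -0.0]
force: [1.2, 0.5, -0.1]
width: -0.0003
```

Request:
{"op": "carry_out", "data": {
  "series": [
    [[-0.5,0,0,0,0],[-0.5,0,0,0,0],[-0.3,0,0,0,0],[-0.3,0,0,0,0],[-0.3,0,0,0,0],[-0.3,0,0,0,0],[0,0,0,0,0],[0,0,0,0,0]]
  ]
}}

```text
t: 7.32
eef_pos: [0.6241, 0.0866, 0.1623]
orientation: [-0.111, 3.138, -0.0]
force: [6.6, -0.6, -2.5]
width: 0.0001
```

Request:
{"op": "carry_out", "data": {
  "series": [
    [[-0.3,0,0,0,0],[-0.3,0,0,0,0],[-0.3,0,0,0,0],[0,0,0,0,0],[0,0,0,0,0],[0,0,0,0,0],[0,0,0,0,0],[0,0,0,0,0]]
  ]
}}

```text
t: 7.98
eef_pos: [0.6241, 0.0866, 0.1624]
orientation: [-0.111, 3.137, -0.0]
force: [11.0, -0.8, -4.6]
width: -0.0001
```

```bash
python3 snap.py 5 wrist side
```

```text
8.0833 [0.62411803 0.08653701 0.16236045] [-1.10756231e-01  3.13669260e+00 -1.04749563e-04] [12.07819165 -0.17907588 -5.71762806]
```

View pics/wrist5.png

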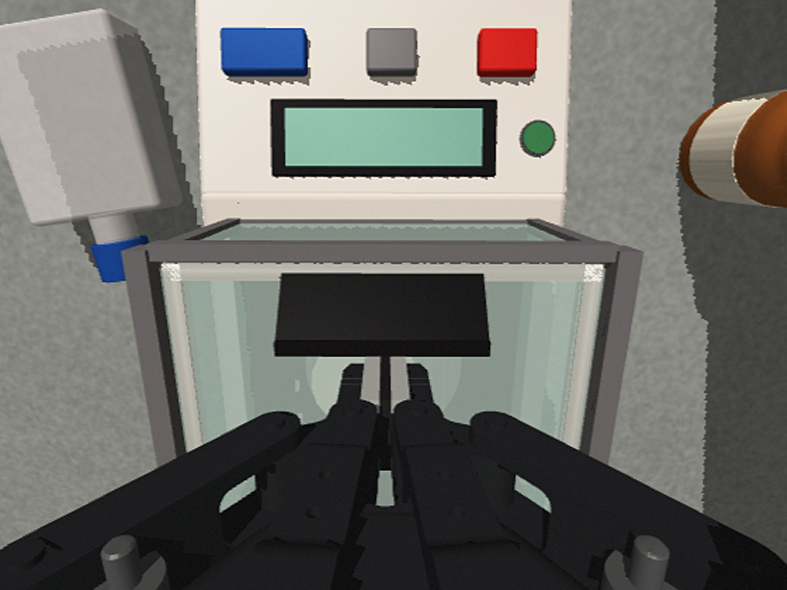

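View pics/side5.png

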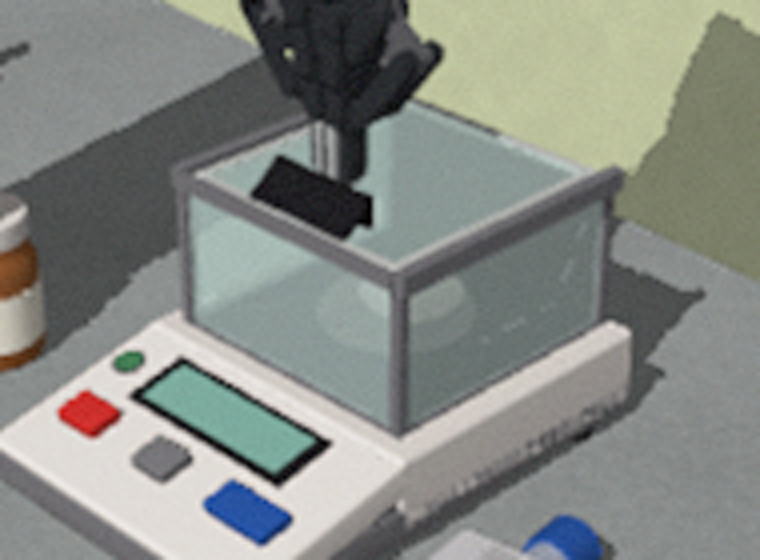

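Request:
{"op": "carry_out", "data": {
  "series": [
    [[2,0.1,0,0,0],[2,0.1,0,0,0],[4,0.3,0,0,0],[4,0.3,0,0,0],[0,0,8,0,0],[0,0,15,0,0],[0,0,20,0,0],[0,0,10,0,0]]
  ]
}}

```text
t: 8.75
eef_pos: [0.6348, 0.0875, 0.2178]
orientation: [-0.111, 3.138, -0.0]
force: [-0.7, -0.6, -0.7]
width: 0.0002
```

Request:
{"op": "carry_out", "data": {
  "series": [
    [[-18,-9.5,0,0,0],[-18,-9.5,0,0,0],[-18,-9.5,0,0,0],[-18,-9.5,0,0,0],[-18,-9.5,0,0,0],[-18,-9.5,0,0,0],[-18,-9.5,0,0,0],[-10,-7,0,0,0]]
  ]
}}

```text
t: 9.42
eef_pos: [0.4969, 0.0135, 0.216]
orientation: [-0.111, 3.14, -0.0]
force: [0.4, 0.0, 0.4]
width: -0.0001
```

```bash
python3 snap.py 6 wrist side
```

```text
9.5167 [0.49766846 0.01327298 0.21610822] [-1.09446212e-01  3.13905281e+00 -2.86401631e-04] [0.45143162 0.77776689 0.10551658]
```

View pics/side6.png

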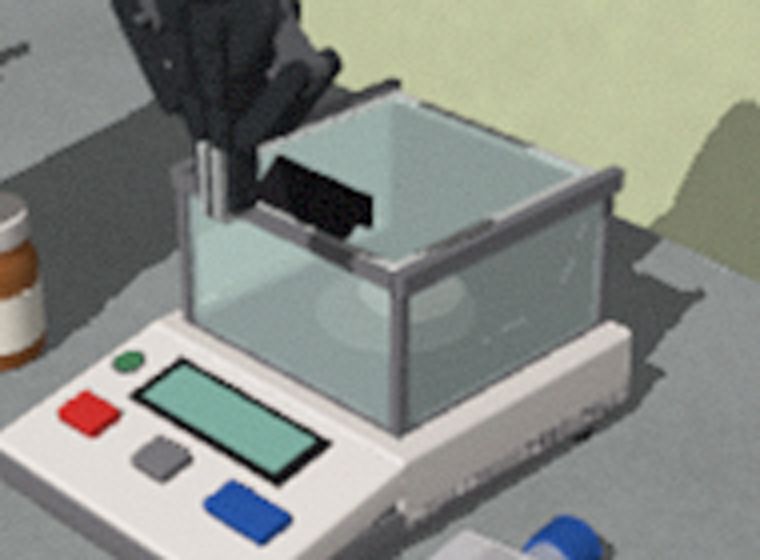

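View pics/wrist6.png

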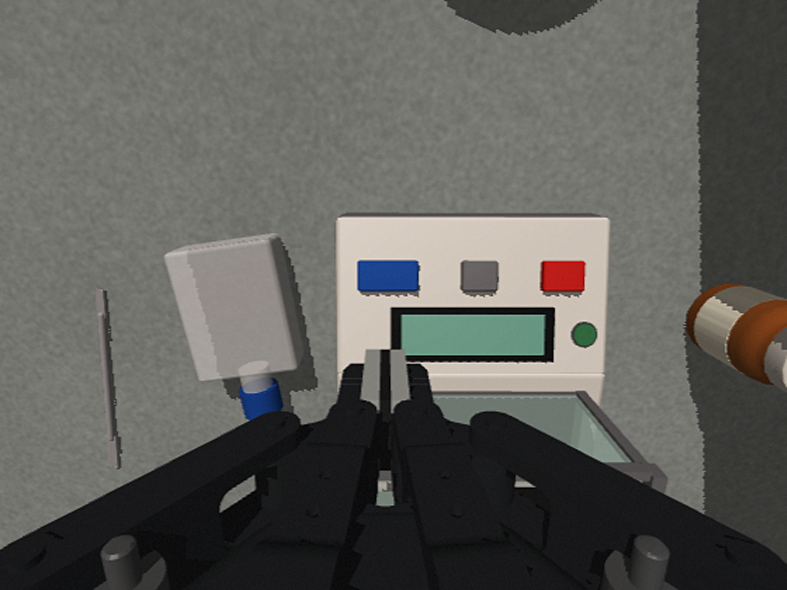

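Request:
{"op": "carry_out", "data": {
  "series": [
    [[-0.5,-0.5,-20,0,0],[-0.5,-0.5,-25,0,0],[0,0,-25,0,0],[0,0,-25,0,0],[0,0,-20,0,0],[0,0,-15,0,0],[0,0,-10,0,0],[0,0,0,0,0]]
  ]
}}

```text
t: 10.18
eef_pos: [0.4974, 0.0133, 0.0735]
orientation: [0.111, -3.137, -0.001]
force: [-0.6, 0.1, -0.6]
width: -0.0
```

```bash
python3 snap.py 7 wrist side
```

```text
10.2833 [0.4981783  0.01312035 0.07543588] [ 1.11472627e-01 -3.13942632e+00 -2.04193718e-04] [ 0.41946319 -0.99169208  0.57763219]
```

View pics/side7.png

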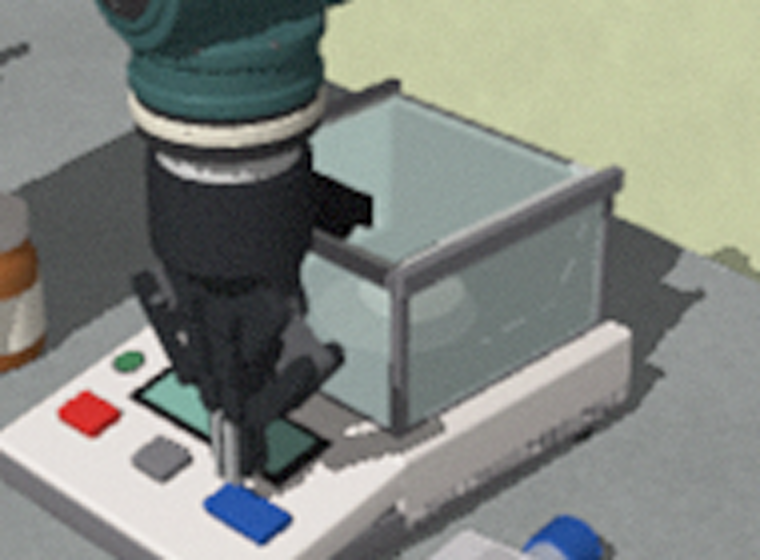

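View pics/wrist7.png

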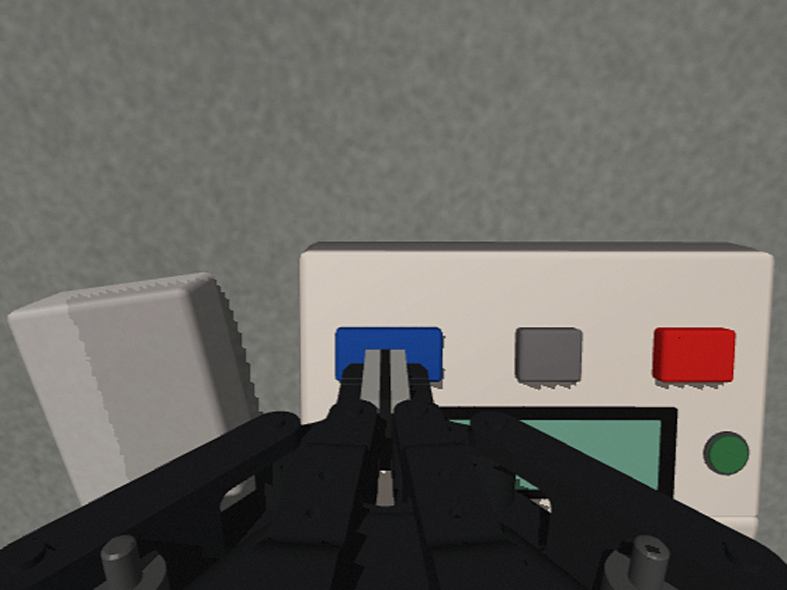

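Request:
{"op": "carry_out", "data": {
  "series": [
    [[-1,-0.5,-4,0,0],[-1,-0.5,-4,0,0],[0,0,-4,0,0],[0,0,-3,0,0],[0,0,-2,0,0],[0,0,0,0,0],[0,0,0,0,0],[0,0,0,0,0]]
  ]
}}

```text
t: 10.95
eef_pos: [0.4956, 0.0119, 0.0584]
orientation: [-0.111, 3.139, -0.0]
force: [-0.5, -0.9, -0.1]
width: -0.0001
```

```bash
python3 snap.py 8 side wrist
python3 - <<'E'
import cv2
a=cv2.imread("pics/wrist8.png")[280:460,280:520];cv2.imwrite("pics/w8.png",cv2.resize(a,None,fx=3,fy=3))
E
```

```text
11.05 [0.49560073 0.01190302 0.05842768] [-1.11073683e-01  3.13932770e+00 -3.09969749e-05] [0.03326083 0.20525754 0.52690077]
```

View pics/side8.png

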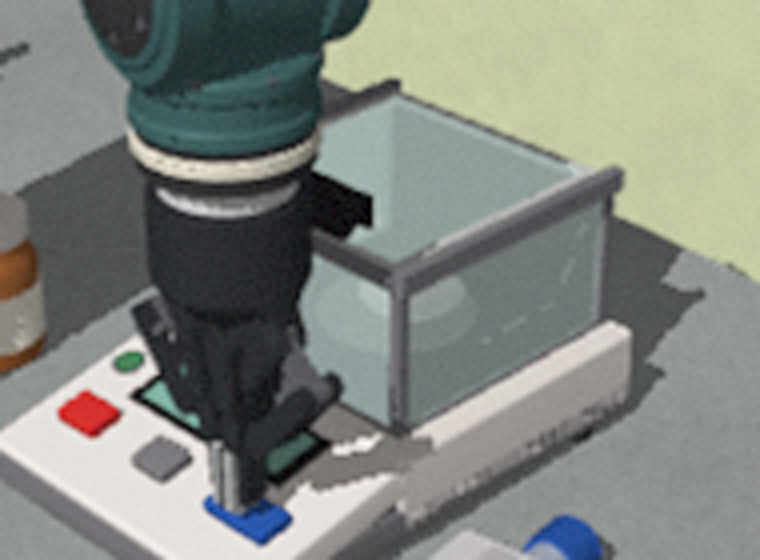

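View pics/w8.png

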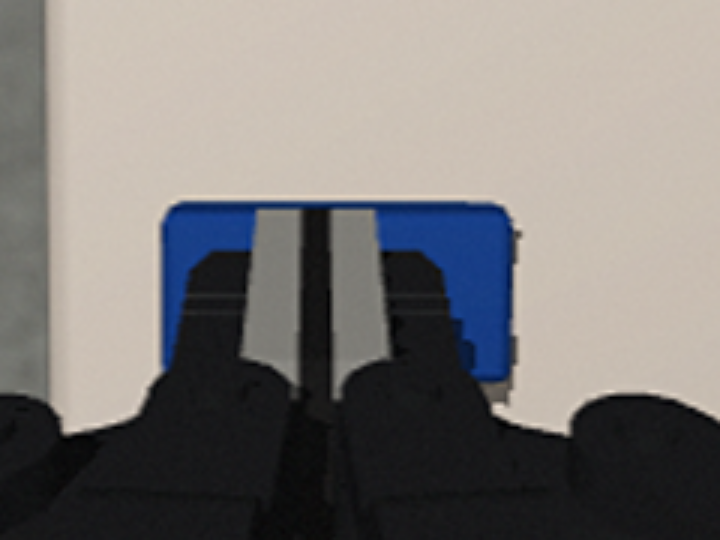

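Request:
{"op": "carry_out", "data": {
  "series": [
    [[-2,0.8,0,0,0],[-2,0.8,0,0,0],[0,0,-1,0,0],[0,0,-1,0,0],[0,0,-1,0,0],[0,0,-0.5,0,0],[0,0,0,0,0],[0,0,0,0,0]]
  ]
}}

```text
t: 11.72
eef_pos: [0.4915, 0.0135, 0.0547]
orientation: [0.111, -3.14, 0.0]
force: [-0.4, -0.2, 0.4]
width: 0.0001
```

Request:
{"op": "carry_out", "data": {
  "series": [
    [[0.1,0,-0.5,0,0],[0.1,0,-0.5,0,0],[0.1,0,-0.5,0,0],[0.1,0,-0.5,0,0],[0,0,0,0,0],[0,0,0,0,0],[0,0,0,0,0],[0,0,0,0,0]]
  ]
}}

```text
t: 12.38
eef_pos: [0.4919, 0.0135, 0.0528]
orientation: [0.111, -3.14, 0.0]
force: [0.1, 0.2, 0.2]
width: 0.0001
```

Request:
{"op": "carry_out", "data": {
  "series": [
    [[0.1,0,-0.5,0,0],[0.1,0,-0.5,0,0],[0.1,0,-0.5,0,0],[0.1,0,-0.5,0,0],[0,0,0,0,0],[0,0,0,0,0],[0,0,0,0,0],[0,0,0,0,0]]
  ]
}}

```text
t: 13.05
eef_pos: [0.4923, 0.0135, 0.0508]
orientation: [-0.111, 3.14, 0.0]
force: [-0.0, 0.4, 1.7]
width: 0.0003
```

```bash
python3 snap.py 9 side wrist
python3 - <<'E'
import cv2
a=cv2.imread("pics/wrist9.png")[280:460,280:520];cv2.imwrite("pics/w9.png",cv2.resize(a,None,fx=3,fy=3))
E
```

```text
13.15 [0.49230617 0.01351216 0.05082613] [-1.11104497e-01  3.13954058e+00 -4.12065479e-05] [-0.04989149 -0.63993244  1.44120922]
```

View pics/w9.png

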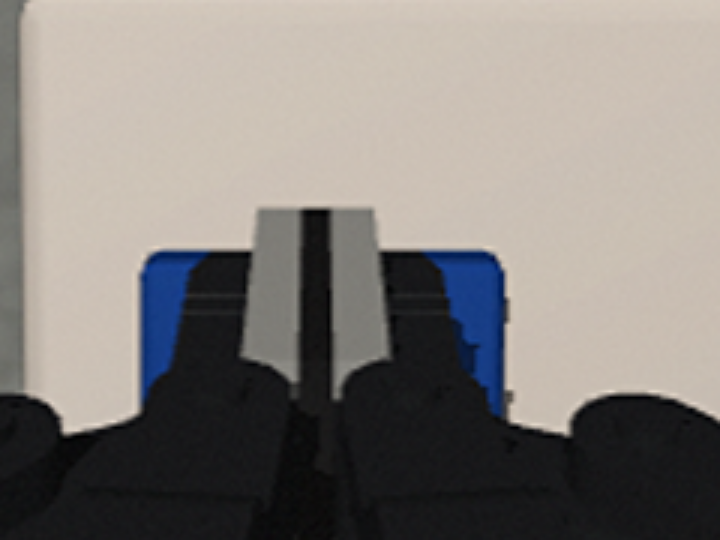

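Request:
{"op": "carry_out", "data": {
  "series": [
    [[0.1,0,-0.5,0,0],[0.1,0,-0.5,0,0],[0.1,0,-0.5,0,0],[0.1,0,-0.5,0,0],[0.1,0,-0.5,0,0],[0.1,0,-0.5,0,0],[0,0,0,0,0],[0,0,0,0,0]]
  ]
}}

```text
t: 13.82
eef_pos: [0.4929, 0.0135, 0.0478]
orientation: [-0.111, 3.14, 0.0]
force: [-1.5, 0.3, 6.0]
width: -0.0001
```

Request:
{"op": "carry_out", "data": {
  "series": [
    [[0.1,0,-0.4,0,0],[0.1,0,-0.4,0,0],[0.1,0,-0.4,0,0],[0,0,0,0,0],[0,0,0,0,0],[0,0,0,0,0],[0,0,0,0,0],[0,0,0,0,0]]
  ]
}}

```text
t: 14.48
eef_pos: [0.4932, 0.0135, 0.047]
orientation: [-0.111, 3.139, -0.0]
force: [-5.7, 1.3, 14.3]
width: 0.0001
```

Request:
{"op": "carry_out", "data": {
  "series": [
    [[-0.2,0,1,0,0],[-0.2,0,1,0,0],[-0.4,0,2,0,0],[-0.4,0,2,0,0],[0,0,6,0,0],[0,0,12,0,0],[0,0,18,0,0],[0,0,18,0,0]]
  ]
}}

```text
t: 15.15
eef_pos: [0.4916, 0.0135, 0.1073]
orientation: [0.111, -3.139, -0.0]
force: [0.8, 0.0, 0.5]
width: -0.0002
```

Request:
{"op": "carry_out", "data": {
  "series": [
    [[-5,0,25,0,0],[-10,0,25,0,0],[-15,0,25,0,0],[-15,0,20,0,0],[-15,0,15,0,0],[-15,0,10,0,0],[-15,0,0,0,0],[0,0,0,0,0]]
  ]
}}

```text
t: 15.82
eef_pos: [0.4, 0.0137, 0.2275]
orientation: [-0.111, 3.139, -0.0]
force: [-0.2, -0.1, 1.1]
width: 0.0002
```

```bash
python3 snap.py 10 side wrist
```

```text
15.9167 [0.4020053  0.01348627 0.22691731] [-1.10715808e-01  3.13890066e+00 -2.37393032e-04] [ 0.12197221 -0.42078429  0.41266255]
```

View pics/side10.png

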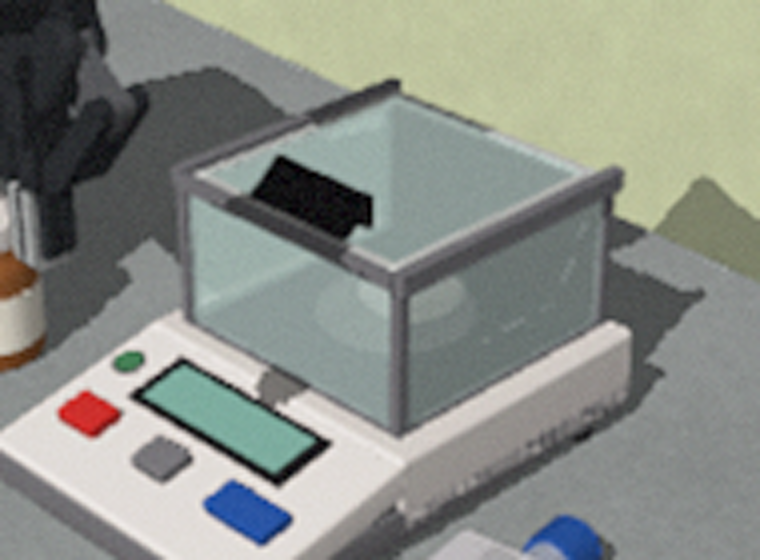

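View pics/wrist10.png

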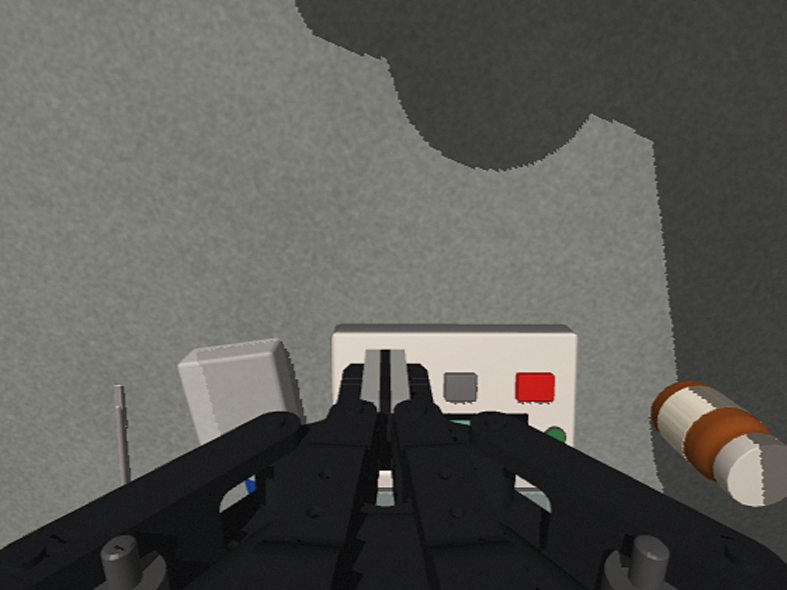

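```bash
python3 -c "
from rig import manip
print(manip.close_job())"
```

```text
the job is handed in; nothing more can be done
None
```

The cover is shut and the tare key was pressed once, all the way down; I handed the job in at about 16 s of the 48 s allowed.

- **Cover:** I pushed it by the rear face of its black catch with closed fingertips until it met the stop. The fingertips stopped advancing there and the force rose to about 12 N. After I backed the hand off, the pictures showed it still shut against the front bar.
- **Tare key:** I pressed it about 4 mm along the panel's normal. The force rose from about 1.5 N at first contact to 6 N, then sharply to about 14 N (15 N with the sideways part) at the bottom, so I took it as fully down. I then lifted off the same way and took the hand about 17 cm up and 9 cm back.
- **Last checks:** The final side picture shows the tare key back up and the mode and power keys unpressed. The dish still appears on the pan, and the jar and flask look unmoved, though the hand partly hides the jar there. The wrist picture shows the spatula lying beside the flask, though I did not measure its position again. The force on the hand reads near zero.
- **Disagreement:** Over the key, the wrist picture put the fingertip about 5 mm farther back and 3 mm to the right of where my camera fit said. I shifted 4 mm to the front and 1.6 mm left before pressing.

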